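# Wedge the motor's swing plate off its rests

### The arm

A 6-joint arm with a two-finger parallel gripper is mounted at the origin on a cart in front of the work surface, level with it; the furniture and walls round the work are solid. World frame = base frame: x ahead of the robot, y to its left, z up, the work surface at z = 0. Lengths are in mm, angles in rad, forces in N, time in s.
With the tool pointing down it reaches from about 400 to 825 mm from the base axis. Payload 7 kg.
Tool frame: the origin (TCP) lies at the very end of the fingers, on their centre line; the grasp point (between the pads) lies 19 mm behind it; z points along the fingers, y is the line along which they close (so a half turn about z gives the same grasp; the last joint's range is limited). The gripper opens to 88 mm and grips with 3 to 60 N. Pads are 19 mm wide; open, the fingers measure 130 mm over their backs; the gripper's body (78 mm by 193 mm) begins 47 mm behind the grasp point.
Start: joints at [-0.957, 0.359, 0.012, 0, -1.224, -0.288], TCP at [216.018, -639.477, 226.561] pointing down, gripper open.
Joint ranges: [-3.07, 3.07], [-1.43, 2.12], [-1.02, 1.25], [-3.03, 1.67], [-3.05, -0], [-3.03, 3.03]. Speed limits (rad/s): [2.39, 2.39, 3.01, 3.14, 3.14, 3.14].

### API

Orientations are given as a unit quaternion [x, y, z, w].
In Python, from plant import bot gives the robot as it stands. Calls block until the motion is done:
- bot.move_ptp(position, orientation): joint-space move of the TCP to a pose.
- bot.line_to(position, velocity=150, ori=None): straight line of the TCP; ori=None keeps the orientation; velocity is the mean speed in mm/s.
- bot.move_joints(angles): joint-space move.
- bot.move_gripper(opening, force=None): finger opening in mm; force is the grip in N (None keeps the last); returns when the fingers have stopped.
- bot.pause(seconds).
- bot.solve_ik(position, orientation): joint angles nearest the present ones, or None.
- bot.read_state(): the state.
- bot.camera(name): name is "scene" or "top" or "wrist"; returns the picture (400x640x3 uint8, red, green, blue); there is no depth.
- bot.get_calibration(name): a dict with "fx", "fy", "cx", "cy" (pixels), "view" (4x4, takes a point from world to camera coordinates); the wrist camera has in their place "T_tool_cam" (4x4, takes a point from camera to tool coordinates, whose origin is the TCP and whose axes are the flange's). Camera axes: x right, y up, looking along -z (the intrinsics and any distortion apply to the point x, -y, -z); pixel columns grow to the right and rows downward; lengths in mm; the calibration is good to about 2 mm. A picture is of the moment at which its call begins: read the wrist's pose just before it. get_calibration takes no time and is no camera call.
A pose or a line that the arm cannot do raises bot.Unreachable and nothing moves.
- bot.close_job(): hands the job in; it is judged then, once.
The state is a dict: "t": time; "joint_pos": joint angles; "qvel": joint speeds; "tau": joint torques, N m; "tcp_pos": TCP position; "eef_rot": TCP orientation; "contact_force": force on the tool from outside, world axes, zero at the start; "moment": the same for the moment, N m; "width": finger opening in mm; "finger_force": force on a finger pad.
Only numpy, scipy, OpenCV 4.12 (cv2) and the standard library are available. Lean on these libraries where they do the work, as an engineer would, in place of code of your own. Each camera call takes 0.05 s, during which the arm holds its last target. There are 200 camera calls.

### The job

The rubber rests under the little motor's hinged swing plate are due for a change. Pick up the taper wedge by its orange grip block and slide it, thin end first and flat on the grey base plate, between the two rests and under the plate's free edge until the plate just lifts off the rests (about 3 mm of air, at most 5). Lift the plate with the wedge alone, leave the things lying around where they are, and finish still gripping the wedge in place, with the plate's weight on it.

Things in the scene. Friction and masses are not known exactly. Their poses are not given: they have to be found in the camera images.
- wedge: loose aluminium taper wedge, 150 x 30 mm, 160 g, with an orange grip block (36 mm along x, 30 mm wide, 21 to 45 mm above the flat underside). Origin: on the underside below the block's middle; x points to the thin end, z up. It ends 20 mm behind the origin. The top is level, 21 mm high, up to x = 25 mm, then slopes evenly to 5 mm high at the thin end, x = 130 mm
- wedge_tip (a point): middle of the thin end, on the underside; the last 10 mm narrow from 30 to 22 mm. Seven lines across the slope mark the lift: with the plate's edge over the line nearest the tip (59 mm from it) the wedge just touches; each next line, 6.6 mm on, is 1 mm of lift, the red one 3 mm
- motor_base: grey steel plate fixed on the bench, 8 mm thick (top at z = 0.008), with two rests and, at its far end, the swing plate's hinge. x points from the open end to the hinge (the way the wedge goes in), y along the hinge. It reaches from x = -115 to 80 mm, y = -70 to 70 mm; the swing plate's free edge is at x = -65 mm; bolt heads 5 mm high in the corners
- gap_mouth (a point): middle of the entrance: on the base's top, straight below the swing plate's free edge, axes as motor_base. The round black rests (21 mm across, 14 mm high) stand 15 mm further along x, at y = -29 and 29 mm: the gap between them is 37 mm
- plate_edge (a point): middle of the lower free edge of the dark steel swing plate (130 mm wide, 8 mm thick), 14 mm above the base's top while the plate sits on the rests. The blue motor on it begins about 35 mm behind the edge, its top 110 mm above the bench
- swing_plate (a joint): angle of the swing plate about its hinge, rad: 0 = on the rests, grows as the free edge, 130 mm from the hinge, rises: 0.023 is 3 mm of lift. Plate and motor weigh 1 to 1.7 kg, 5 to 9 N at the edge; it falls back by its weight. Pushing the wedge takes 5 to 15 N
- side_pliers: loose pliers with black handles, 54 x 148 x 12 mm; a bystander
- tape_ring: loose roll of masking tape, 100 mm across, 25 mm high; a bystander
- red_driver: loose screwdriver with a red handle, 148 mm long; a bystander
- new_rest_a: one of two new rests lying ready, a loose black rubber button on a steel foot, 21 mm across, 14 mm high; a bystander
- new_rest_b: the other new rest; a bystander

How it is judged:
By the outcome, as a careful person would: the job done as asked, in the order asked, and still so for the second after the job is handed in, while the arm keeps its last pose, push and grip.
It also fails if it takes over 35 s, if anything falls off the work surface, if the arm or the gripper's body presses on something with over 40 N, if the wrist force passes 120 N, or if a joint passes its speed limit or range.

## Working session

There is one attempt and no reset: what is moved stays moved. The work goes in short steps, each a Python script; the robot and the scene stay as the last script left them, time stands still between calls to the robot, and variables do not carry over. Pictures are saved under pics/ and viewed, at most 10 in all, crops included, and the job is handed in when it is done.

```bash
mkdir -p pics; ls
python3 - <<'E'
from plant import bot
import cv2
for n in ("top","scene"):
    cv2.imwrite(f"pics/{n}0.png",bot.camera(n)[:,:,::-1]); c=bot.get_calibration(n); print(n,c)
print(bot.get_calibration("wrist")); print(bot.read_state())
E
```

```text
pics
top {'fx': 405.89586354541416, 'fy': 405.89586354541416, 'cx': 326.3702010759114, 'cy': 199.66210525338866, 'view': array([[-1.63871612e-02, -9.99477489e-01, -2.78605591e-02,
         5.02364272e+01],
       [ 9.99562079e-01, -1.70624821e-02,  2.41768954e-02,
        -4.82220312e+02],
       [-2.46396330e-02, -2.74521677e-02,  9.99319402e-01,
        -9.59212068e+02],
       [ 0.00000000e+00,  0.00000000e+00,  0.00000000e+00,
         1.00000000e+00]])}
scene {'fx': 371.3744194547748, 'fy': 371.3744194547748, 'cx': 322.6895653203531, 'cy': 195.0253947668945, 'view': array([[-8.21732679e-01, -5.69780667e-01, -1.02662117e-02,
         4.26427207e+02],
       [ 2.41890031e-01, -3.65049979e-01,  8.99014864e-01,
        -1.55327809e+02],
       [-5.15988969e-01,  7.36266599e-01,  4.37797761e-01,
        -7.03914196e+02],
       [ 0.00000000e+00,  0.00000000e+00,  0.00000000e+00,
         1.00000000e+00]])}
{'fx': 311.7908257890206, 'fy': 311.7908257890206, 'cx': 317.05284262469047, 'cy': 195.01728529786922, 'T_tool_cam': array([[-5.26653073e-05,  9.67988559e-01,  2.50994315e-01,
    
[... 272 characters left out ...]
00]])}
{'t': 0.1, 'joint_pos': array([-9.56862028e-01,  3.59299732e-01,  1.11844790e-02, -2.98468980e-04,
       -1.22407387e+00, -2.88090721e-01]), 'qvel': array([-0.00021855, -0.00287565,  0.00114333, -0.00032869, -0.00013551,
        0.00149474]), 'tau': array([-1.18828135e-03, -5.84165204e+01,  2.93754208e+01,  7.01563686e+00,
        1.01651932e-02, -5.41978920e-05]), 'tcp_pos': array([ 215.91369773, -639.10246331,  225.74301933]), 'eef_rot': array([-1.62151813e-01,  9.86765567e-01,  6.87921966e-04, -1.77255389e-04]), 'contact_force': array([ 0.4315393 , -0.06196456,  0.85230419]), 'moment': array([-0.01535635,  0.03266836,  0.02914898]), 'finger_force': 0.0, 'width': 87.99252110212375}
```

View pics/top0.png

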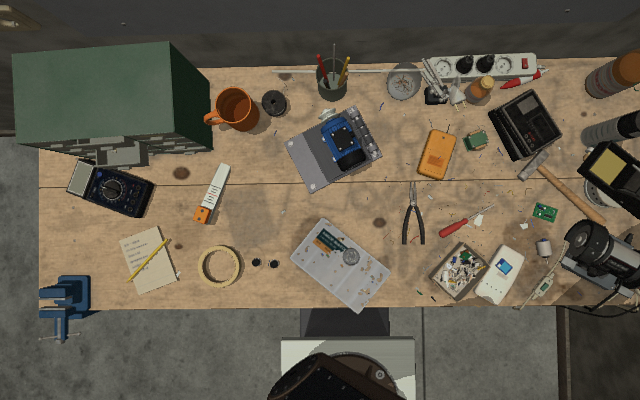

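View pics/scene0.png

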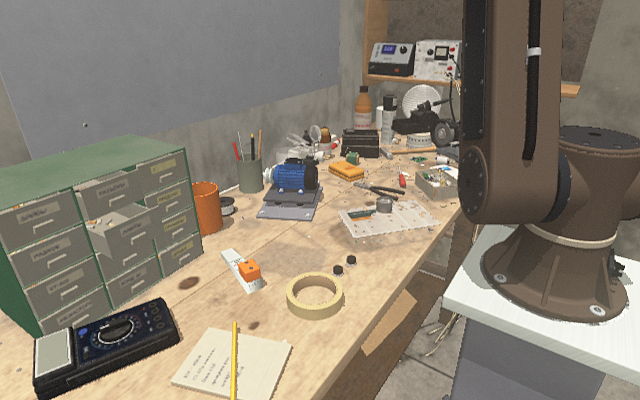

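The top view shows the wedge at (212,193), with its orange block at (203,215) and thin end up at (222,168). The base with the motor is at (335,150), with its open end at lower left. I'll enlarge both.

```bash
cat > h.py <<'E'
import numpy as np, cv2
from plant import bot
def K(c): return np.array([[c['fx'],0,c['cx']],[0,c['fy'],c['cy']],[0,0,1.]])
def ray(px,c,V):
    d=np.linalg.inv(K(c))@[px[0],px[1],1]; d=np.array([d[0],-d[1],-d[2]])
    R=V[:3,:3]; return -R.T@V[:3,3], R.T@d
def topix(px,z,c,V=None):
    o,d=ray(px,c,c['view'] if V is None else V); return o+d*(z-o[2])/d[2]
def proj(P,c,V=None):
    V=c['view'] if V is None else V
    p=(V[:3,:3]@np.atleast_2d(P).T).T+V[:3,3]; p=p*[1,-1,-1]
    q=(K(c)@p.T).T; return q[:,:2]/q[:,2:]
from scipy.spatial.transform import Rotation as Ro
def wristV(s,c):
    T=np.eye(4); T[:3,:3]=Ro.from_quat(s['eef_rot']).as_matrix(); T[:3,3]=s['tcp_pos']
    return np.linalg.inv(T@c['T_tool_cam'])
E
python3 - <<'E'
import cv2
im=cv2.imread("pics/top0.png")
a=cv2.resize(im[100:200,280:390],None,fx=5,fy=5,interpolation=cv2.INTER_CUBIC)
b=cv2.resize(im[155:230,185:235],None,fx=5,fy=5,interpolation=cv2.INTER_CUBIC)
b=cv2.copyMakeBorder(b,0,a.shape[0]-b.shape[0],0,0,cv2.BORDER_CONSTANT)
cv2.imwrite("pics/crop.png",cv2.hconcat([a,b]))
E
```

```text
(no output)
```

View pics/crop.png

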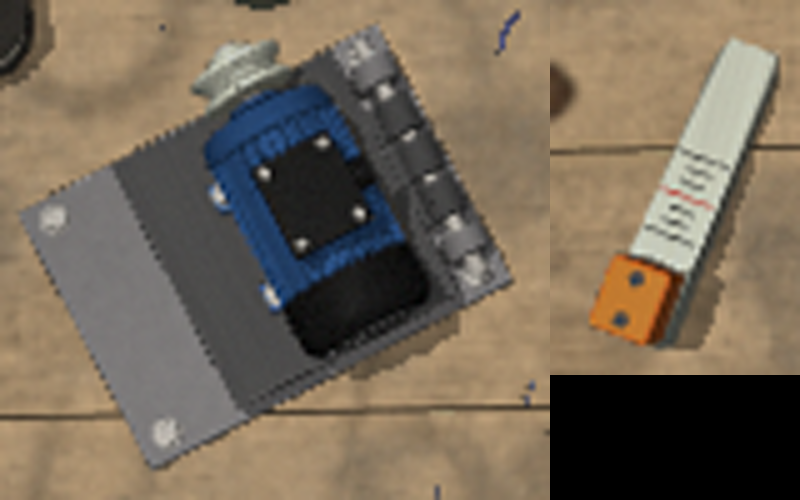

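The crop gives the base corners (20,213), (153,468), (513,283) and (378,25). The wedge tip corners are at (735,38) and (778,57), and the block top is at about (625,253), (683,272), (655,345) and (590,323).

Run:
```python
from h import *
c=bot.get_calibration("top")
B=np.array([topix((280+(x+.0)/5,100+y/5),8,c) for x,y in [(20,213),(153,468),(513,283),(378,25)]])
print(B.round(1), [np.linalg.norm(B[i]-B[i-3]).round(1) for i in range(4)])
ex=(B[2]+B[3]-B[0]-B[1])[:2]; yaw=np.arctan2(ex[1],ex[0]); ey=(B[0]-B[1]+B[3]-B[2])[:2]
print("base yaw",yaw, np.arctan2(ey[1],ey[0])-np.pi/2); ex/=np.linalg.norm(ex); print("origin",B.mean(0)[:2]+ex*17.5)
W=lambda x,y,z: topix((185+(x-550)/5,155+y/5),z,c)
tip=(W(735,38,5)+W(778,57,5))/2; bl=np.mean([W(*p,45) for p in [(625,253),(683,272),(655,345),(590,323)]],0)
print("tip",tip,"block",bl,np.linalg.norm((tip-bl)[:2]),"yaw",np.arctan2(*(tip-bl)[[1,0]]))
for n,p in [('tape',(220,267)),('ra',(256,262)),('rb',(273,264)),('plate',(345,260))]: print(n,topix(p,0,c).round())
```

```text
[[621.1 141.2   8. ]
 [498.   79.4   8. ]
 [582.9 -93.    8. ]
 [707.5 -31.3   8. ]] [np.float64(137.7), np.float64(192.2), np.float64(139.1), np.float64(192.9)]
base yaw -1.1100103322890884 -1.1083658477716685
origin [610.16275954   8.40792811]
tip [571.70689211 281.51184715   5.        ] block [452.40674133 326.54431236  45.        ] 127.51646520809821 yaw -0.3609361302934938
tape [326. 301.   0.]
ra [337. 214.   0.]
rb [331. 173.   0.]
plate [339.   0.   0.]
```

Both measurements fit the given sizes: 139 x 192.5 mm for the base, and 127.5 mm from block to tip. Next I'll hover over the wedge and refine with the wrist camera.

```bash
cat >> h.py <<'E'
def down(yaw): return (Ro.from_euler('z',yaw)*Ro.from_euler('x',np.pi)).as_quat()
def rot(y): return np.array([[np.cos(y),-np.sin(y)],[np.sin(y),np.cos(y)]])
def wshot(name):
    s=bot.read_state(); c=bot.get_calibration("wrist"); im=bot.camera("wrist")
    cv2.imwrite(f"pics/{name}.png",im[:,:,::-1]); V=wristV(s,c); np.save(f"pics/{name}.npy",V); return im,c,V
E
python3 - <<'E'
from h import *
for y,p in [(-.36,[490,310,200]),(-1.109,[558,112,22])]: print(bot.solve_ik(p,down(y)))
bot.move_ptp([460,322,210],down(-.36))
s=bot.read_state();print(s['t'],s['tcp_pos'])
im,c,V=wshot("w1")
E
```

```text
[ 0.90122218  0.22230997 -0.24188237  0.         -1.10660398  0.30957414]
[ 0.54181991  0.40106489 -0.46318967  0.         -0.70654177 -0.08002358]
3.5583 [460.31607466 321.53315423 209.95284995]
```

View pics/w1.png

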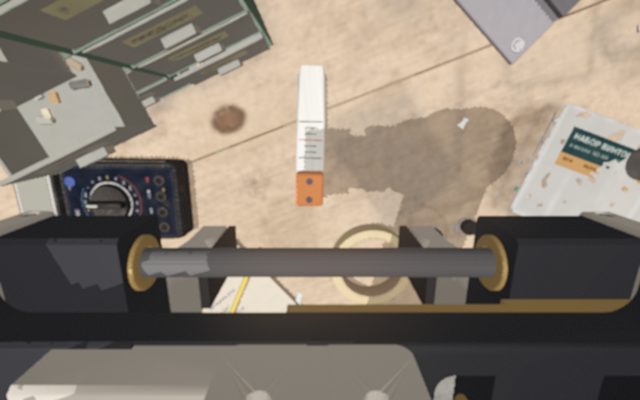

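The wrist view has the wedge at column ~310, with its tip at (312,66) and the block top at rows 172–205. I'll enlarge for corners.

Run:
```python
import cv2,numpy as np
im=cv2.imread("pics/w1.png")
a=cv2.resize(im[55:215,280:345],None,fx=5,fy=5,interpolation=cv2.INTER_CUBIC)
a=np.hstack([a[:300],a[500:800]]); cv2.imwrite("pics/w1c.png",a)
```

```text
(no output)
```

View pics/w1c.png

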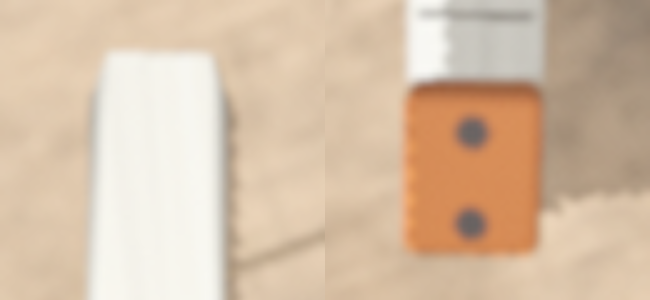

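Run:
```python
from h import *
c=bot.get_calibration("wrist");V=np.load("pics/w1.npy")
T=np.array([topix((280+x/5,55+y/5),5,c,V) for x,y in [(105,52),(215,52)]])
B=np.array([topix((280+(x-325)/5,155+y/5),45,c,V) for x,y in [(407,90),(541,92),(538,253),(405,251)]])
print(T.round(1),B.round(1)); n=np.linalg.norm
print("tipw",n(T[0]-T[1]),"block",[n(B[i]-B[i-1]).round(1) for i in range(4)])
t=T.mean(0);b=B.mean(0);print(t,b,n((t-b)[:2]),np.arctan2(*(t-b)[[1,0]]))
```

```text
[[577.6 295.7   5. ]
 [569.2 273.4   5. ]] [[475.1 339.   45. ]
 [464.8 312.8  45. ]
 [431.9 325.7  45. ]
 [442.5 352.5  45. ]]
tipw 23.905135790530476 block [np.float64(35.3), np.float64(28.2), np.float64(35.3), np.float64(28.7)]
[573.41661309 284.55847129   5.        ] [453.57015857 332.52087823  45.        ] 129.0874321560781 -0.3806777422211619
```

Run:
```python
from h import *
y=-.379; q=down(y)
bot.move_ptp([453.5,331.5,70],q)
bot.line_to([453.5,331.5,14],100)
bot.move_gripper(26,45); s=bot.read_state(); print(s['t'],s['width'],s['finger_force'],s['tcp_pos'],s['contact_force'])
bot.line_to([453.5,331.5,80],120)
# hover before base: wedge origin at base x=-215, raised
o=np.array([610.2,8.4]);yb=-1.109
p=o+rot(yb)@[-215,0]
bot.move_ptp([*p,70],down(yb)); bot.pause(.2)
s=bot.read_state(); print(s['t'],s['width'],s['finger_force'],s['tcp_pos'],s['contact_force'])
wshot("w2")
```

```text
5.8833 29.87401808794314 44.903844594955444 [453.54583611 331.6287291   14.02471257] [0.19698536 0.45399825 0.05893072]
7.4167 29.663882859659022 44.90340381860733 [514.1678892  201.69105859  69.80358463] [-0.35036073  0.25136488 -1.02835728]
```

View pics/w2.png

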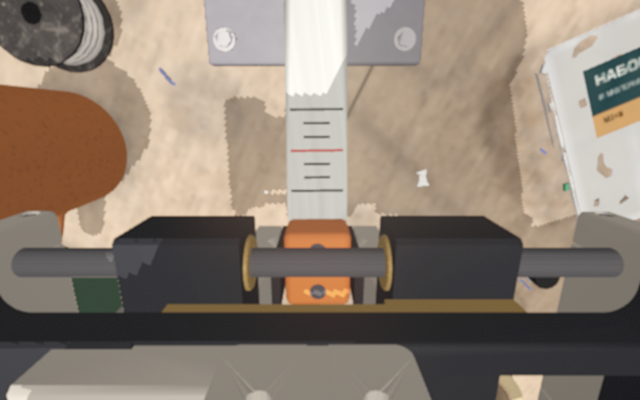

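The wedge is held straight, with the red line at (318,150). The base's near corners are at (206,64) and (423,64), square to the tool.

Run:
```python
from h import *
im=cv2.imread("pics/w2.png"); c=bot.get_calibration("wrist");V=np.load("pics/w2.npy")
s=bot.read_state(); tp=s['tcp_pos']; R=Ro.from_quat(s['eef_rot']).as_matrix(); yaw=np.arctan2(R[1,0],R[0,0]); print('yaw',yaw)
# base front edge + sides subpixel-ish: grey vs wood via hue/saturation
hsv=cv2.cvtColor(im,cv2.COLOR_BGR2HSV); S=cv2.GaussianBlur(hsv[...,1].astype(float),(3,3),0)
def cross(v,th=55): 
    g=np.diff(v); i=np.argmax(abs(g)); return i+.5
fr=[(x,40+cross(S[40:90,x])) for x in list(range(212,280,4))+list(range(385,418,4))]
lf=[(190+cross(S[r,190:225]),r) for r in range(2,58,4)]
rt=[(405+cross(S[r,405:440]),r) for r in range(2,58,4)]
def fit(P):
    W=np.array([topix(p,8,c,V)[:2] for p in P]); 
    vx,vy,x0,y0=cv2.fitLine(W.astype(np.float32),cv2.DIST_HUBER,0,.01,.01).ravel(); return np.array([vx,vy]),np.array([x0,y0])
L=[fit(P) for P in (fr,lf,rt)]
for d,p in L: print(np.degrees(np.arctan2(d[1],d[0])),p)
def inter(a,b): 
    t=np.linalg.solve(np.c_[a[0],-b[0]],b[1]-a[1]); return a[1]+t[0]*a[0]
cl,cr=inter(L[0],L[1]),inter(L[0],L[2]); print("corners",cl,cr,np.linalg.norm(cl-cr))
ey=(cl-cr)/np.linalg.norm(cl-cr); yb=np.arctan2(ey[1],ey[0])-np.pi/2; o=(cl+cr)/2+rot(yb)@[115,0]; print("base",o,yb)
# lines on slope: pixel row->wedge x in tool frame
for n,r,k in [("far",109,0),("red",150.5,3),("near",190.5,6)]:
    wx=130-59-6.6*k; h=5+16*(130-wx)/105
    P=topix((317,r),tp[2]-14+h,c,V); print(n,wx,h, (rot(yaw).T@(P[:2]-tp[:2])))
```

```text
yaw -1.1071680253074911
26.56833 [572.11597 119.73286]
-63.196457 [632.0387  125.44708]
-63.121387 [508.16953   63.529755]
corners [622.2576  144.80728] [498.37363  82.85641] 138.5105
base [611.75107056  10.97566986] -1.1070914
far 71.0 13.99047619047619 [70.09045615  0.23061289]
red 51.2 17.007619047619045 [50.19681327  0.23278394]
near 31.400000000000006 20.024761904761903 [30.51034126  0.23494514]
```

```bash
cat >> h.py <<'E'
O=np.array([611.75,10.98]); YB=-1.107
def at(wx,z,dy=-.2): # tcp position for wedge origin at base x=wx
    return [*(O+rot(YB)@[wx+.95,dy]),z]
def fb():
    s=bot.read_state(); f=s['contact_force']; return s, np.r_[rot(YB).T@f[:2],f[2]].round(1)
E
python3 - <<'E'
from h import *
bot.line_to(at(-208,70),80,ori=down(YB)); bot.line_to(at(-208,26),80); bot.pause(.1); s,f0=fb(); print(f0)
z=24
while z>20.5:
    bot.line_to(at(-208,z),15); s,f=fb(); print(z,f,s['tcp_pos'][2].round(2))
    if f[2]-f0[2]>2: break
    z-=.5
for wx in (-200,-180,-160,-145):
    bot.line_to(at(wx,z),50); s,f=fb(); print(wx,f,s['t'])
    if abs(f[:2]-f0[:2]).max()>6: break
wshot("w3")
E
```

```text
[-0.6  0.6 -1.8]
24 [ 0.3  0.4 -1.7] 24.17
23.5 [-0.3  0.4 -1.6] 23.52
23.0 [-0.1 -0.1 -1.4] 22.97
22.5 [-0.3 -0.8 -1.9] 22.46
22.0 [ 0.1  0.7 -0.7] 22.02
21.5 [-1.1 -0.7  1.5] 21.71
-200 [1.7 1.8 1.6] 10.3583
-180 [1.7 0.8 2.9] 10.9083
-160 [0.  0.8 5.6] 11.4583
-145 [-0.1  1.   5.9] 11.9083
```

View pics/w3.png

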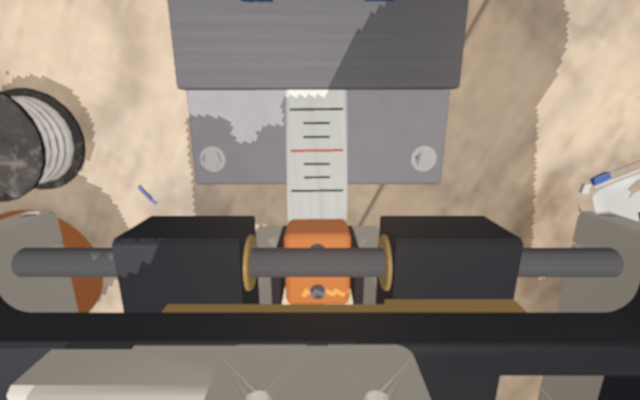

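The wedge is centred, base mid-column 317.5 against wedge 317, and its tip is under the plate with the edge at row 87. I'll slide on.

Run:
```python
from h import *
for wx in (-139,-135,-131,-127,-123,-119.5,-116.5):
    bot.line_to(at(wx,21.6),25); s,f=fb(); a=(rot(YB).T@(s['tcp_pos'][:2]-O)).round(2); print(wx,f,a,s['tcp_pos'][2].round(2),s['width'].round(2),s['t'])
    if abs(f).max()>30: break
bot.pause(.3); s,f=fb(); print(f,(rot(YB).T@(s['tcp_pos'][:2]-O)).round(2),s['moment'])
wshot("w4"); cv2.imwrite("pics/s4.png",bot.camera("scene")[:,:,::-1])
```

```text
Traceback (most recent call last):
AttributeError: 'float' object has no attribute 'round'
```

Run:
```python
from h import *
for wx in (-135,-131,-127,-123,-119.5,-116.5):
    bot.line_to(at(wx,21.6),25); s,f=fb(); a=(rot(YB).T@(s['tcp_pos'][:2]-O)).round(2); print(wx,f,a,s['tcp_pos'][2],s['width'],s['t'])
    if abs(f).max()>30: break
bot.pause(.3); s,f=fb(); print(f,(rot(YB).T@(s['tcp_pos'][:2]-O)).round(2),s['moment'])
wshot("w4"); cv2.imwrite("pics/s4.png",bot.camera("scene")[:,:,::-1])
```

```text
-135 [-3.1  0.8  5.7] [-134.4     0.17] 21.938291628377698 29.72317531426926 12.6583
-131 [-12.2  -1.2   8.7] [-131.6     0.42] 21.973135264906826 29.664822235237754 12.9667
-127 [-13.4   0.1   8.4] [-128.      0.57] 21.967185274063535 29.59156673637215 13.275
-123 [-15.3   0.4   8.1] [-124.09    0.68] 21.96938387634925 29.828107871493245 13.5833
-119.5 [-15.5   0.5   8.2] [-120.6     0.74] 22.0171779003396 29.765759058582788 13.875
-116.5 [-14.5   1.2   7.5] [-117.61    0.75] 21.99115727587165 30.098208322450446 14.1417
[-14.5   1.    8.7] [-117.61    0.76] [ 4.5644653   2.43598909 -0.00653026]
```

View pics/w4.png

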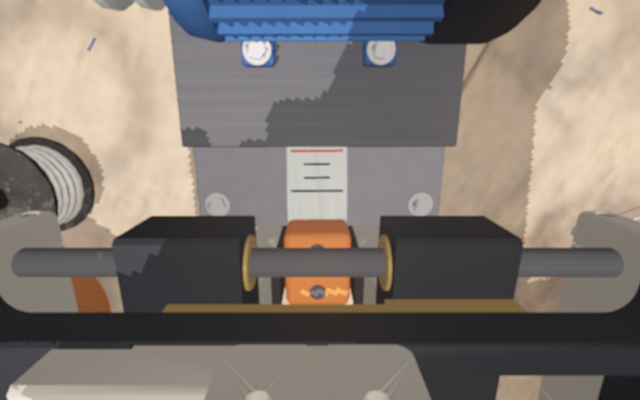

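Run:
```python
from h import *
im=cv2.imread("pics/w4.png").astype(float); g=im.mean(2)
for x in (230,270,300,335,360,400): print(x,140+np.argmax(abs(np.diff(g[140:149,x]))), end='; ')
r=[im[r,300:334].mean(0).round() for r in range(143,157)]; print(r)
c=bot.get_calibration("wrist");V=np.load("pics/w4.npy"); s=bot.read_state(); tp=s['tcp_pos']
for row,z in ((146,32.7),(151,25)):
    print((rot(YB).T@(topix((317,row),z,c,V)[:2]-tp[:2])), rot(YB).T@(topix((317,row),z,c,V)[:2]-O))
```

```text
230 147; 270 146; 300 146; 335 146; 360 146; 400 146; [array([ 99.,  97., 100.]), array([97., 95., 98.]), array([103., 103., 105.]), array([134., 138., 140.]), array([171., 178., 179.]), array([184., 191., 197.]), array([162., 168., 199.]), array([116., 122., 195.]), array([125., 130., 195.]), array([168., 175., 198.]), array([190., 197., 201.]), array([194., 201., 202.]), array([194., 201., 202.]), array([194., 201., 202.])]
[53.12635457  0.26107607] [-64.46996473   1.03539963]
[49.8902595  0.2737422] [-67.70605981   1.04806576]
```

The edge is 2.9 mm short of the red line, which is about 2.6 mm of lift. I'll push 3 mm more to make up for arm lag.

Run:
```python
from h import *
bot.line_to(at(-113.5,21.6),15); bot.pause(.4)
s,f=fb(); print(f,(rot(YB).T@(s['tcp_pos'][:2]-O)).round(2),s['tcp_pos'][2],s['t'],s['width'],s['finger_force'],np.degrees(Ro.from_quat(s['eef_rot']).as_euler('xyz')))
im,c,V=wshot("w5"); tp=s['tcp_pos']; g=im.astype(float)
print(g[144:160,300:334].mean(1).round())
a=cv2.imread("pics/w5.png")[100:240,180:460]; b=bot.camera("scene")[150:225,250:330,::-1]
a=cv2.resize(a,(560,280)); b=cv2.resize(b,None,fx=3.73,fy=3.73,interpolation=cv2.INTER_CUBIC)
b=b[:280]; a=cv2.copyMakeBorder(a,0,b.shape[0]-280+0,0,0,cv2.BORDER_CONSTANT) if b.shape[0]>=280 else a[:b.shape[0]]
cv2.imwrite("pics/fin.png",np.hstack([a,b])[:, :800])
```

```text
[-14.9   0.3   7. ] [-114.74    0.72] 21.97988522729429 15.2917 29.96492677595767 44.903028309345245 [-1.79891072e+02  1.20120580e-01 -6.34045971e+01]
[[ 98.  96.  98.]
 [ 99.  96.  98.]
 [ 99.  96.  98.]
 [ 99.  97.  98.]
 [ 99.  97.  99.]
 [100.  97.  99.]
 [ 98.  96.  97.]
 [ 99.  97.  98.]
 [129. 127. 123.]
 [173. 172. 166.]
 [197. 196. 189.]
 [202. 202. 194.]
 [202. 201. 194.]
 [202. 201. 194.]
 [202. 201. 194.]
 [202. 201. 194.]]
```

View pics/fin.png

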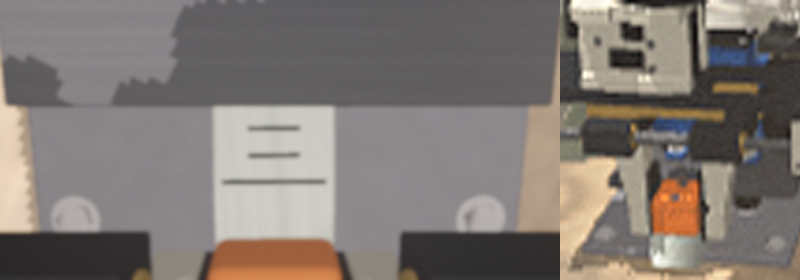

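The edge is at row 152, right over the red line (row 151, now just hidden). That is 3 mm of lift, with a steady push of about 15 N and the wedge flat on the base. I'll hand it in.

```bash
python3 -c "
from plant import bot
print(bot.close_job())"
```

```text
the job is handed in; nothing more can be done
None
```

The job is handed in: the wedge sits flat on the base plate, centred under the free edge, and the plate has lifted about 3 mm by camera measurement, with the arm still gripping the wedge at about 15 s of the 35 s allowed.

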